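# Lock the bonding jig's cam with a ring wrench between two glass blocks

### The arm

A 6-joint arm with a two-finger parallel gripper is mounted at the origin on the work surface. World frame = base frame: x ahead of the robot, y to its left, z up, the work surface at z = 0. Lengths are in m, angles in degrees, forces in N, time in s.
With the tool pointing down it reaches from about 0.25 to 0.725 m from the base axis. Payload 9.7 kg.
Tool frame: the origin (TCP) lies at the very end of the fingers, on their centre line; the grasp point (between the pads) lies 19 mm behind it (bot.grip_point_offset is the distance from the TCP to the grasp point, in m); y points along the fingers, x is the direction in which the jaws open and shut, and the axes are right-handed (so a half turn about y gives the same grasp; the last joint's range is limited). The gripper opens to 85 mm and grips with 20 to 120 N. Pads are 22 mm wide; open, the fingers measure 114 mm over their backs; the gripper's body (76 mm by 85 mm) begins 54 mm behind the grasp point. The pads swing forward as they close: fully open they stand 13 mm farther back than shut.
Start: joints at [63.312, 4.979, 10.078, 95.1, 0, 90], TCP at [0.247, 0.491, 0.192] pointing down, gripper open.
Joint ranges: [-179.16, 179.16], [-48.56, 103.87], [-65.8, 70.77], [-126.05, 130.52], [-82.76, 87.17], [-180, 180]. Speed limits (degrees/s): [127.2, 127.2, 147.25, 180, 180, 180].

### API

Orientations are given as [roll, pitch, yaw] about the fixed x, y, z axes, in that order (R = Rz(yaw) Ry(pitch) Rx(roll)).
In Python, from workcell import bot gives the robot as it stands.
- The arm moves only by the shell command python3 -m inch 'ROWS' [FORCE]. ROWS is JSON, a list of rows, each a list of 3 entries, a list of its own where there are three numbers: the shift along the tool's x, y, z in mm, then the turn, a rotation vector about the tool's x, y, z in rad, then the finger opening in mm, from 0 to 85.4. In form: [[[x, y, z], [ax, ay, az], grip], ...]. A call has 1 to 20 rows; each row is the pose to reach, as a shift and turn from the pose measured when the call began, along the tool's axes at that moment; what a row does not reach only later rows make up. A row lasts 1/10 s, in which the tool goes at most 50 mm and 8.59 degrees, less where a joint would pass 70% of its speed; a pose out of reach is approached as far as the arm can. A call with a gripper value outside its range is refused whole. The fingers move at their own pace and stop on an object; FORCE is the grip in N (left out, the last holds). Time passes only in rows, so rows that repeat a pose let the fingers close. It gives the time, the measured TCP pose, the force and the opening at its end, in the units of the state.
- bot.get_obs(): the state, without advancing time (a new reading comes with each control period).
- bot.camera(name): name is "scene" or "side" or "wrist"; returns a dict with "frame" (400x640x3 uint8, red, green, blue), "mtx" (3x3 intrinsics, pixels), "origin" and "orientation" of the camera in the world. Camera axes: x right, y down, z forward; pixel columns grow to the right and rows downward; lengths in m; the calibration is good to about 2 mm. A picture is of the moment at which its call begins. There is no depth.
- bot.job_done(): hands the job in, once; it reports no verdict.
Trained networks look in a picture, given as the dict that the camera call returned (one of the last four; its "shot" number tells which), for a name from the list of things; names that differ only in an ending like _2 or _b are one class to them, and where a whole thing is asked for, a point or a joint stands for the part that bears it (a point fixed in the world has none). Each returns a list of dicts, best first, with "confidence" (0 to 1); they miss things now and then, are a little off and sometimes report something else, mostly with a low value. They report only what shows in the picture. A call takes as long as a camera call. They do not tell look-alikes from the thing itself.
- bot.search_frame(picture, name): "box" ([left, top, right, bottom] in pixels, round what is visible of it).
- bot.cut_out(picture, name): "region" (400x640 bool, what is visible of it) and "box" ([left, top, right, bottom] in pixels, round what is visible of it).
The state is a dict: "time": time; "q": joint angles; "qd": joint speeds; "joint_efforts": joint torques, N m; "ee_pos": TCP position; "tcp_rot": TCP orientation; "wrist_force": force on the tool from outside, world axes, zero at the start; "torque": the same for the moment, N m; "opening": finger opening in m.
Only numpy, scipy, OpenCV 4.12 (cv2) and the standard library are available. Lean on these libraries where they do the work, as an engineer would, in place of code of your own. Each camera call takes 0.05 s, during which the arm holds its last target. There are 200 camera calls.

### The job

Pick up the steel ring wrench and use it to turn the hex-headed cam of the bonding jig clockwise until its yellow pointer is up firmly against the red stop pin; the two glass blocks leave only a short swing, so lift the wrench off and reseat it for each new stroke. Draw it up snug but do not force it past the stop, work the cam only with the wrench, go gently near the glass and leave the other things alone. Leave the wrench sitting fully down on the hex and let go of it.

Things in the scene. Friction and masses are not known exactly. Their poses are not given: they have to be found in the camera images.
- wrench: Steel ring wrench with a light hollow handle, loose, about 0.28 kg, lying flat left or right of the jig. Origin: centre of the ring's underside. The ring is an open hexagonal tube 40 mm tall, 54 mm across outside, with a through hexagon 38.2 mm across flats (inner faces look along its own x and every 60 degrees). The handle runs along its own -x; z is up. Centre of mass about 21 mm out along the handle.
- wrench_grip (a point): Middle of the orange band on the handle, 100 mm from the ring's centre, 30 mm above the wrench's underside: the place to grip from above. The handle is a bar 14 mm wide and 20 mm tall, 20 to 40 mm above the underside. Axes as the wrench.
- wrench_end (a point): Top centre of the round pommel at the handle's end (26 mm diameter, 40 mm tall, standing on the same underside level as the ring), 182 mm from the ring's centre.
- jig: Bonding jig fixed to the table: dark steel plate 8 mm thick, two glass blocks on it. Origin on the table, exactly below the cam's axis. A seated wrench's handle works on the jig's -x side: with the wrench at the jig's own yaw the handle lies midway between the blocks, and from there it swings about 45 degrees (0.79 rad) either way before the bar meets a block. z up.
- cam (a joint): Cam angle, rad, growing clockwise from above. Starts between 0 and 0.6; comes to a hard stop at about 2.8. A drag of about 0.4 N m resists throughout, and it stays where left. Firmly up against the stop means turned with at least 1 N m (10 N at the orange band); 2 N m (20 N there) or more on the hex counts as forced. Aim for 13 to 15 N at the band.
- hex_head: Greased steel hex of the cam, 36 mm across flats, 22 mm tall, top 4 mm bevelled in to 30.5 mm. Origin: on the axis, on the flange below the hex, 36 mm above the table: a seated wrench's origin is here. It turns with the cam; x along the pointer. Its faces look 35 degrees from x towards y and every 60 on: a wrench fits at this yaw + 35 + any multiple of 60 degrees, with 6 degrees and 1.1 mm play each way.
- pointer_tip (a point): Outer end of the yellow pointer on the cam's flange (flange 62 mm diameter), 50 mm from the axis, 28 mm above the table. At the stop it looks along the jig's +x.
- stop_pin (a point): Top of the red stop pin on the jig, 10 mm diameter, 32 mm above the table, at (43, -12) mm in the jig's x, y.
- glass_left: Glass half block with white edges fixed on the jig, at +y of the cam, 190 x 90 x 80 mm (jig x, y, z). Origin: centre of its underside, at (63, 88, 8) mm in the jig's frame: it runs from -32 to 158 mm along jig x, its inner face is 43 mm from the axis, its top 88 mm above the table. Fragile: not to be pressed harder than 12 N.
- glass_right: The same on the cam's -y side; origin at (63, -88, 8) mm in the jig's frame. Fragile: not to be pressed harder than 12 N.
- putty_knife: Loose putty knife lying flat, about 200 mm long, on the other side of the jig from the wrench. Bystander.
- cup: Blue cup, 68 mm wide, 85 mm tall, far to the left. Bystander.
- tape_roll: Yellow roll of tape, 90 mm wide, 30 mm tall, far to the right. Bystander.
- paint_can: Paint can, 84 mm wide, 100 mm tall, far to the left. Bystander.
- resin_bottle: White bottle with orange cap, 60 mm wide, 160 mm tall, far to the right. Bystander.
- spare_washer: Steel washer, 44 mm wide, 6 mm thick, lying between the robot and the jig. Bystander.
- tile_offcut: Blue tile offcut, 90 x 60 x 12 mm, between the robot and the jig. Bystander.
Mind the look-alikes: they are no part of the job. What is shaped like the wrench but blue is not meant.

How it is judged:
By the outcome, as a careful person would: the job done as asked, in the order asked, and still so for the second after the job is handed in, with the robot touching nothing.
It also fails if it takes over 72 s, if anything falls off the work surface, if the arm or the gripper's body presses on something with over 40 N, if the wrist force passes 120 N, or if a joint passes its speed limit or range.

## Working session

There is one attempt and no reset: what is moved stays moved. The work goes in short steps, Python scripts to look and compute and a shell command to move; the robot and the scene stay as the last step left them, time stands still between calls to the robot, and variables do not carry over. Pictures are saved under pics/ and viewed, about 8 in all and at most 12, crops included, and the job is handed in when it is done.

```bash
ls; mkdir -p pics
python3 - <<'E'
from workcell import bot
import cv2, numpy as np
o=bot.get_obs(); print(o)
for n in("scene","side"):
    p=bot.camera(n); cv2.imwrite(f"pics/{n}0.png",p["frame"][:,:,::-1]); print(n,p["mtx"].tolist(),p["origin"],p["orientation"])
    for t in("wrench","wrench_grip","wrench_end","jig","hex_head","pointer_tip","stop_pin","glass_left","putty_knife"):
        try: print(t,[(np.round(d["box"]).tolist(),round(d["confidence"],2)) for d in bot.search_frame(p,t)])
        except Exception as e: print(t,e)
E
```

```text
pics
{'time': 0.0, 'q': array([6.33123852e+01, 5.00859261e+00, 1.00344127e+01, 9.51004679e+01,
       5.37629381e-04, 9.00008156e+01]), 'qd': array([-0.01242538, -0.04529198,  0.17455056,  0.06348142,  0.1055005 ,
       -0.03615518]), 'joint_efforts': array([-3.73099247e-04, -5.20387316e+01,  4.64804649e+01,  1.61461055e-02,
       -1.18461588e-05, -8.06910293e-06]), 'ee_pos': array([0.24688598, 0.49114936, 0.1914068 ]), 'tcp_rot': array([-8.99994634e+01,  7.46478396e-02,  6.33115696e+01]), 'wrist_force': array([0.15635216, 0.43780182, 0.10284833]), 'torque': array([ 0.00699661,  0.03214018, -0.07367593]), 'opening': 0.08541945998260389}
scene [[413.90801750384827, 0.0, 318.086868943386], [0.0, 413.90801750384827, 191.3326427512141], [0.0, 0.0, 1.0]] [ 1.26574473 -0.81597034  0.83424082] [-125.10045378    0.13075108   39.44256273]
wrench [([299.0, 120.0, 320.0, 153.0], 0.75), ([388.0, 176.0, 453.0, 196.0], 0.6), ([334.0, 146.0, 384.0, 177.0], 0.57), ([262.0, 172.0, 388.0, 271.0], 0.57), ([386.0, 132.0, 407.0, 158.0], 0.5)]
wrench_grip [([386.0, 177.0, 453.0, 198.0], 0.94), ([334.0, 
[... 1142 characters left out ...]
 159.0, 254.0, 198.0], 0.81), ([279.0, 126.0, 298.0, 165.0], 0.81), ([276.0, 157.0, 396.0, 248.0], 0.69), ([125.0, 197.0, 200.0, 230.0], 0.56), ([207.0, 134.0, 229.0, 164.0], 0.37)]
jig [([278.0, 157.0, 396.0, 249.0], 0.91), ([391.0, 230.0, 454.0, 287.0], 0.33)]
hex_head [([315.0, 197.0, 326.0, 211.0], 0.52)]
pointer_tip [([282.0, 156.0, 346.0, 209.0], 0.72), ([303.0, 202.0, 326.0, 221.0], 0.67)]
stop_pin [([272.0, 158.0, 397.0, 250.0], 0.57)]
glass_left [([281.0, 158.0, 346.0, 212.0], 0.81), ([389.0, 230.0, 452.0, 290.0], 0.57), ([276.0, 159.0, 398.0, 250.0], 0.44), ([208.0, 154.0, 257.0, 199.0], 0.25)]
putty_knife [([390.0, 232.0, 454.0, 288.0], 0.65), ([210.0, 156.0, 256.0, 200.0], 0.56)]
```

Run:
```python
import cv2
a=cv2.imread("pics/scene0.png")[90:320,200:470];b=cv2.imread("pics/side0.png")[100:300,110:460]
cv2.imwrite("pics/c1.png",cv2.resize(a,None,fx=2.6,fy=2.6,interpolation=cv2.INTER_CUBIC))
cv2.imwrite("pics/c2.png",cv2.resize(b,None,fx=2.28,fy=2.28,interpolation=cv2.INTER_CUBIC))
```

```text
(no output)
```

View pics/c1.png

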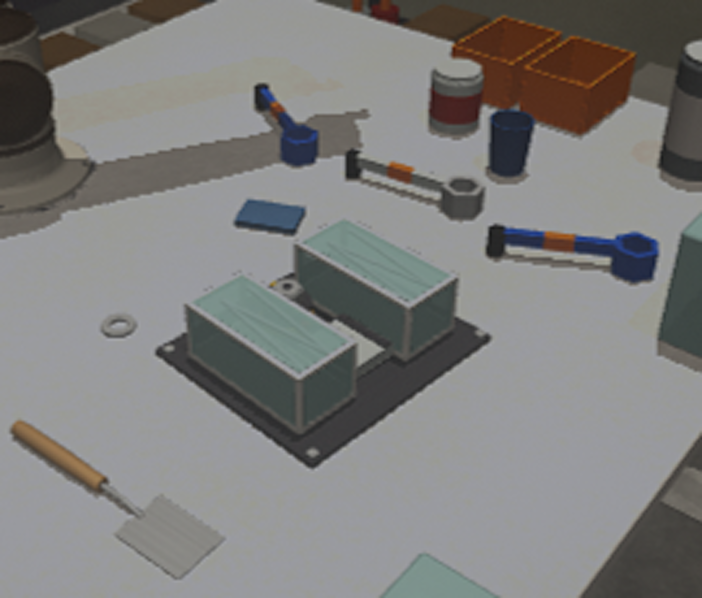

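View pics/c2.png

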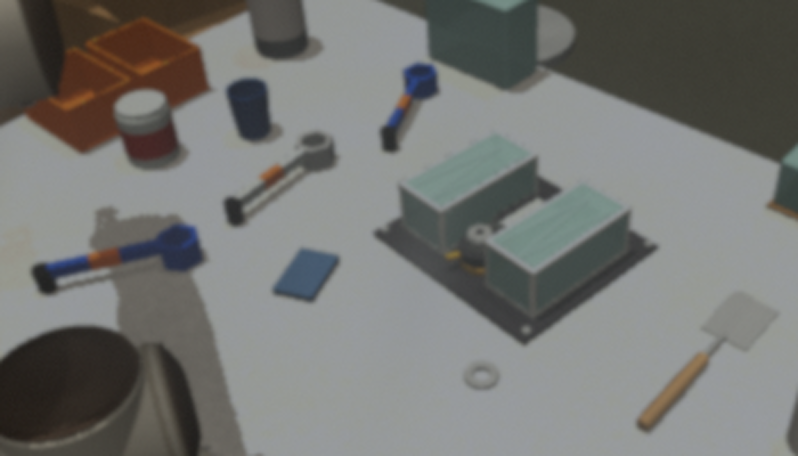

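The steel wrench is the grey one: scene crop ring (462,195), i.e. full (378,165), and pommel (353,165); side crop ring (318,150), pommel (234,210). The two blue ones, at scene (299,140) and (575,250), are look-alikes. The jig sits right of the wrench. Its hex is visible between the blocks at scene crop (288,288), and the yellow pointer at side crop (452,255).

```bash
cat > h.py <<'E'
import numpy as np, cv2
from scipy.spatial.transform import Rotation as R
from scipy.optimize import least_squares
from workcell import bot
def Rot(o): return R.from_euler("xyz",o,degrees=True)
def proj(p,X):
    c=Rot(p["orientation"]).inv().apply(np.atleast_2d(X)-p["origin"]); u=c@p["mtx"].T; return u[:,:2]/u[:,2:]
def on_z(p,uv,z):
    d=Rot(p["orientation"]).apply(np.linalg.solve(p["mtx"],[uv[0],uv[1],1])); o=np.array(p["origin"]); return o+d*(z-o[2])/d[2]
def place(q,L):  # planar pose (x,y,yaw deg) of local points
    L=np.atleast_2d(L).astype(float); return R.from_euler("z",q[2],degrees=True).apply(L)+[q[0],q[1],0]
def fit(obs,q0):  # obs: list of (pic, local pts (m), pixels)
    f=lambda q:np.concatenate([(proj(p,place(q,L))-uv).ravel() for p,L,uv in obs])
    s=least_squares(f,q0,loss="soft_l1",x_scale=[.01,.01,1]); return s.x,f(s.x).reshape(-1,2)
E
python3 - <<'E'
from h import *
S,D=bot.camera("scene"),bot.camera("side")
C=np.array([(-32,133),(-32,43),(158,43),(158,133),(-32,-43),(-32,-133),(158,-43),(158,-133)])/1000
L=np.c_[C,np.full(8,.088)]
s=np.array([(345,221),(296,252),(408,304),(457,274),(239,276),(187,308),(355,346),(300,380)])/2.6+[200,90]
d=np.array([(399,185),(440,210),(537,158),(495,133),(488,238),(534,262),(585,184),(630,210)])/2.28+[110,100]
q,r=fit([(S,L,s),(D,L,d)],[.5,0,0]); print("jig",q,np.abs(r).mean(0),np.abs(r).max())
W=np.array([(0,0,.04),(-.182,0,.04),(-.1,0,.04)])
s=np.array([(463,184),(354,154),(400,168)])/2.6+[200,90]
d=np.array([(317,139),(233,201),(272,173)])/2.28+[110,100]
q,r=fit([(S,W,s),(D,W,d)],[.5,.3,0]); print("wrench",q,r.round(1).tolist())
for n in("wrench_grip","hex_head"):
  for p in(S,D):
    print(n,[(np.round(on_z(p,[(x["box"][0]+x["box"][2])/2,(x["box"][1]+x["box"][3])/2],.03),3).tolist(),round(x["confidence"],2)) for x in bot.search_frame(p,n)])
E
```

```text
jig [ 0.57305348 -0.01784367 -5.62150324] [0.82542373 1.86131298] 4.694561860967184
wrench [0.59525111 0.34645528 7.07066143] [[-0.2, 0.5], [-0.5, -0.7], [0.3, -0.5], [-0.4, 0.5], [0.4, -0.3], [0.2, -0.4]]
wrench_grip [([0.53, 0.319, 0.03], 0.98), ([0.788, 0.31, 0.03], 0.71), ([0.265, 0.341, 0.03], 0.64)]
wrench_grip [([0.235, 0.351, 0.03], 0.97), ([0.768, 0.32, 0.03], 0.92), ([0.506, 0.332, 0.03], 0.55), ([0.558, -0.008, 0.03], 0.5)]
hex_head [([0.57, 0.526, 0.03], 0.33)]
hex_head []
```

```bash
python3 -m inch '[[[-5,0,-48],[0,-0.1,0],85],[[-10,0,-98],[0,-0.2,0],85],[[-15,0,-148],[0,-0.3,0],85],[[-20,0,-198],[0,-0.4,0],85],[[-25,0,-248],[0,-0.5,0],85],[[-28,0,-293],[0,-0.588,0],85],[[-28,0,-293],[0,-0.588,0],85],[[-28,0,-293],[0,-0.588,0],85],[[-28,0,-293],[0,-0.588,0],85]]' 100
python3 - <<'E'
from h import *
p=bot.camera("wrist"); print(p["origin"],p["orientation"],p["mtx"][0][0])
cv2.imwrite("pics/w1.png",p["frame"][:,:,::-1])
print(bot.get_obs()["tcp_rot"],bot.get_obs()["ee_pos"])
for t in("wrench","wrench_grip","wrench_end"):
    print(t,[(np.round(d["box"]).tolist(),round(d["confidence"],2)) for d in bot.search_frame(p,t)])
print(proj(p,place([.5953,.3465,7.07],[(0,0,.04),(-.1,0,.04),(-.182,0,.04)])))
E
```

```text
time: 2.2
ee_pos: [0.4956, 0.3353, 0.1921]
tcp_rot: [-90.0, -0.0, 97.0]
wrist_force: [0.3, -0.1, 0.6]
opening: 0.0849
[0.42794507 0.32667458 0.37349827] [ 1.64508756e+02 -4.76096687e-02  9.69541781e+01] 338.63250291522627
[-9.00002309e+01 -1.37546172e-02  9.70387826e+01] [0.49535957 0.33554949 0.19227943]
wrench [([292.0, 76.0, 350.0, 291.0], 0.97), ([305.0, 0.0, 353.0, 19.0], 0.93), ([242.0, 309.0, 273.0, 353.0], 0.85)]
wrench_grip [([293.0, 77.0, 351.0, 296.0], 0.93), ([244.0, 312.0, 272.0, 353.0], 0.76), ([302.0, 2.0, 350.0, 18.0], 0.56)]
wrench_end [([292.0, 74.0, 352.0, 292.0], 0.93), ([241.0, 309.0, 272.0, 356.0], 0.89), ([304.0, 1.0, 352.0, 20.0], 0.74)]
[[318.16536852 270.19976725]
 [317.90133946 179.46010385]
 [317.65171734  93.67171547]]
```

View pics/w1.png

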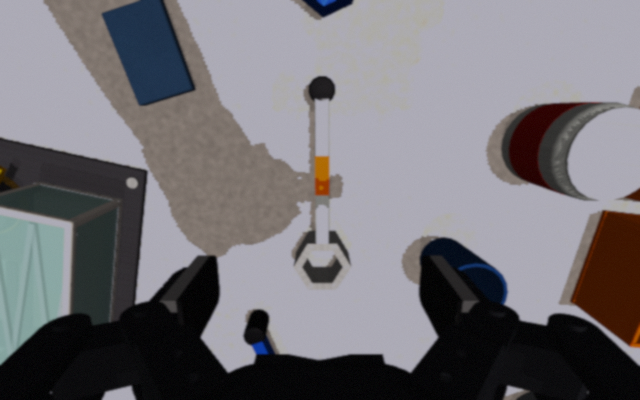

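The wrist view shows the grey wrench with its ring at (322,262), orange band at (322,174) and pommel at (322,88). A blue look-alike is at (258,330), partly hidden. This is the steel one, confirmed close up.

Run:
```python
from h import *
p=bot.camera("wrist")
W=np.array([(0,0,.04),(-.182,0,.04),(-.1,0,.04)])
q,r=fit([(p,W,np.array([(322,263),(321.5,88),(322,174.5)]))],[.59,.35,7]); print(q,r.round(1).tolist())
o=bot.get_obs(); g=place(q,[-.1,0,.03])[0]
print(g, Rot(o["tcp_rot"]).inv().apply(g-o["ee_pos"])*1000)
```

```text
[0.58928227 0.35060234 7.33837994] [[0.1, 2.5], [0.1, -0.4], [-0.2, -0.4]]
[0.49010135 0.33782944 0.03      ] [  2.91771915 162.38829244   5.13802618]
```

```bash
python3 -m inch '[[[3,45,5],[0,-0.004,0],50],[[3,90,5],[0,-0.004,0],50],[[3,130,5],[0,-0.004,0],50],[[3,155,5],[0,-0.004,0],45],[[3,179,5],[0,-0.004,0],45],[[3,179,5],[0,-0.004,0],45],[[3,179,5],[0,-0.004,0],45],[[3,179,5],[0,-0.004,0],8],[[3,179,5],[0,-0.004,0],8],[[3,179,5],[0,-0.004,0],8],[[3,179,5],[0,-0.004,0],8],[[3,179,5],[0,-0.004,0],8]]' 110; python3 -m inch '[[[0,0,0],[0,0,0],8],[[0,0,0],[0,0,0],8]]'
```

```text
time: 3.65
ee_pos: [0.4903, 0.338, 0.0136]
tcp_rot: [-90.0, -0.0, 97.3]
wrist_force: [0.8, 0.4, -0.0]
opening: 0.0079
time: 3.85
ee_pos: [0.4904, 0.3379, 0.0137]
tcp_rot: [-90.0, -0.0, 97.3]
wrist_force: [-0.7, 0.0, -0.2]
opening: 0.0082
```

Run:
```python
from h import *
p=bot.camera("wrist"); a=p["frame"][:,:,::-1]; b=bot.camera("side")["frame"][120:220,160:310,::-1]
b=cv2.resize(b,(450,300)); cv2.imwrite("pics/w2.png",cv2.vconcat([a[100:400,95:545],b]))
```

```text
(no output)
```

View pics/w2.png

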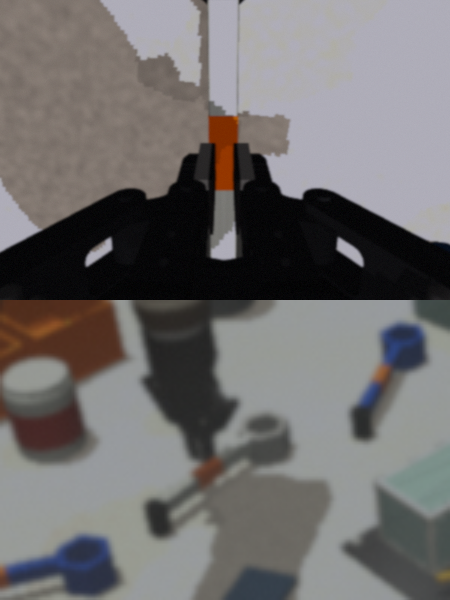

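The fingers straddle the orange band at (225,160) in the crop. The opening reads 8 mm, less than the bar width, so I'll close fully and see where it stalls.

```bash
python3 -m inch '[[[0,0,0],[0,0,0],0],[[0,0,0],[0,0,0],0],[[0,0,0],[0,0,0],0]]' 110
python3 - <<'E'
from h import *
p=bot.camera("wrist")
print(p["origin"],p["orientation"])
o=bot.get_obs();T=Rot(o["tcp_rot"])
for y in(-.019,0): print(y,proj(p,o["ee_pos"]+T.apply([[0,y,0],[-.007,y,0],[.007,y,0],[0,y,.011],[0,y,-.011]])).round(0).tolist())
print(proj(p,place([.5893,.3506,7.34],[(-.1,0,.04)])))
E
```

```text
time: 4.25
ee_pos: [0.4903, 0.338, 0.0136]
tcp_rot: [-90.0, -0.0, 97.3]
wrist_force: [-0.3, 0.3, 0.0]
opening: -0.0001
[0.42258723 0.32896042 0.19491262] [ 1.64460182e+02 -5.84931850e-02  9.72677974e+01]
-0.019 [[319.0, 246.0], [306.0, 246.0], [333.0, 246.0], [319.0, 226.0], [319.0, 265.0]]
0 [[319.0, 233.0], [307.0, 233.0], [332.0, 233.0], [319.0, 214.0], [319.0, 251.0]]
[[319.14472762 251.1894541 ]]
```

```bash
python3 -m inch '[[[0,-10,0],[0,0,0],0],[[0,-20,0],[0,0,0],0],[[0,-30,0],[0,0,0],0],[[0,-30,0],[0,0,0],0],[[0,-30,0],[0,0,0],0]]' 110
python3 - <<'E'
from h import *
for i in range(3):
  p=bot.camera("wrist"); print(bot.get_obs()["wrist_force"].round(2),bot.get_obs()["torque"].round(2))
a=p["frame"][:,:,::-1]; b=bot.camera("side")["frame"][120:220,160:310,::-1]
b=cv2.resize(b,(450,300)); cv2.imwrite("pics/w3.png",cv2.vconcat([a[100:400,95:545],b]))
E
```

```text
time: 4.8
ee_pos: [0.4906, 0.3381, 0.0442]
tcp_rot: [-90.1, -0.0, 97.3]
wrist_force: [0.6, 0.1, -0.7]
opening: 0.0001
[-0.56 -0.71 -1.21] [-0.01  0.07  0.02]
[-0.69 -0.01  0.71] [-0.04 -0.03  0.01]
[ 0.57  0.83 -1.07] [ 0.02 -0.    0.05]
```

View pics/w3.png

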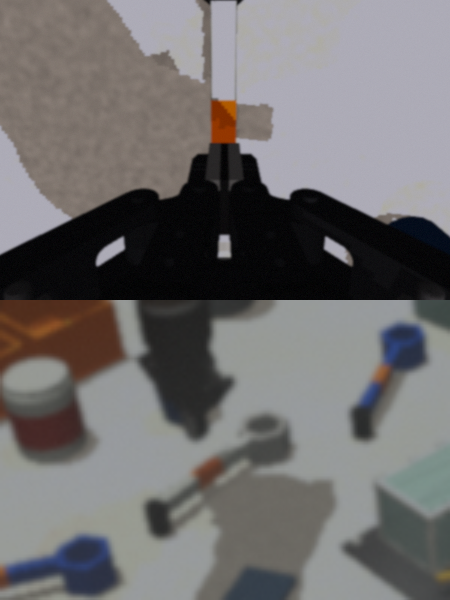

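Run:
```python
from h import *
o=bot.get_obs();T=Rot(o["tcp_rot"]);D=bot.camera("side");S=bot.camera("scene");p=bot.camera("wrist")
for y in(0,-.02,-.04,-.06):
    X=o["ee_pos"]+T.apply([0,y,0]); print(y,((proj(D,X)-[160,120])*3).round(),proj(S,X).round(),(proj(p,o["ee_pos"]+T.apply([[0,y,.011],[0,y,0]]))-[95,100]).round().tolist())
print(((proj(D,place([.5893,.3506,7.34],[(0,0,.04),(-.1,0,.04),(-.182,0,.04)]))-[160,120])*3).round())
a=S["frame"][80:200,270:430,::-1]; cv2.imwrite("pics/s2.png",cv2.resize(a,None,fx=5,fy=5,interpolation=cv2.INTER_CUBIC))
```

```text
0 [[202. 165.]] [[353. 153.]] [[224.0, 114.0], [224.0, 133.0]]
-0.02 [[199. 151.]] [[354. 148.]] [[224.0, 126.0], [224.0, 146.0]]
-0.04 [[196. 137.]] [[354. 143.]] [[224.0, 141.0], [224.0, 163.0]]
-0.06 [[194. 122.]] [[354. 139.]] [[224.0, 160.0], [224.0, 186.0]]
[[260. 125.]
 [203. 168.]
 [152. 205.]]
```

View pics/s2.png

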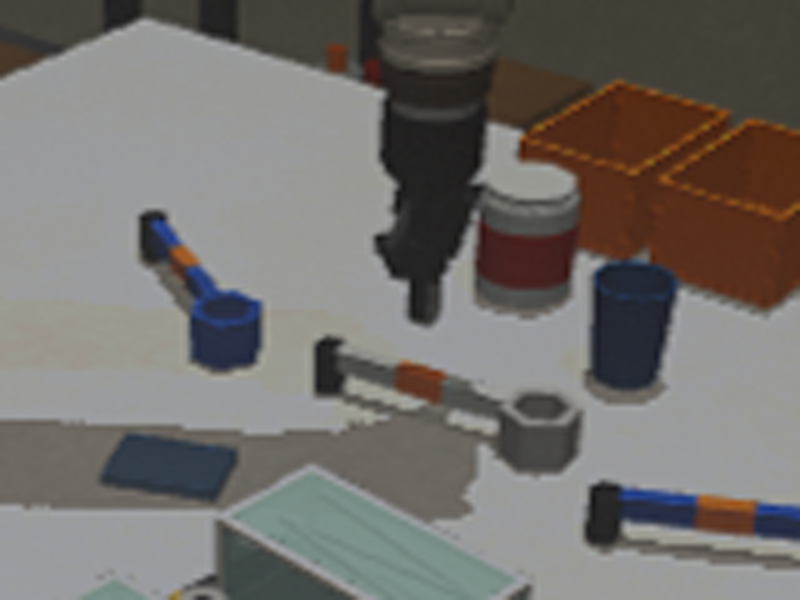

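Both cameras and the wrist view put the shut fingertips at scene crop (425,322), while the reported TCP projects to (415,365). So the real tips are about 38 mm behind the reported TCP, and the grasp closed above the bar. I'll check the offset constant, then go down with that correction while watching the force.

```bash
python3 -c "
from workcell import bot; print(bot.grip_point_offset,[a for a in dir(bot) if a[0]!='_'])"; python3 -m inch '[[[0,0,0],[0,0,0],45],[[0,0,0],[0,0,0],45],[[0,0,0],[0,0,0],45],[[0,0,0],[0,0,0],45],[[0,20,0],[0,0,0],45],[[0,35,0],[0,0,0],45],[[0,45,0],[0,0,0],45],[[0,55,0],[0,0,0],45],[[0,55,0],[0,0,0],45]]' 110
```

```text
0.0187 ['PlanningError', 'camera', 'cut_out', 'get_obs', 'grip_point_offset', 'job_done', 'search_frame']
time: 6.05
ee_pos: [0.4894, 0.3373, -0.0134]
tcp_rot: [-89.9, 0.1, 97.3]
wrist_force: [-0.0, -0.8, 0.2]
opening: 0.0449
```

```bash
python3 -m inch '[[[0,4,0],[0,0,0],45],[[0,8,0],[0,0,0],45],[[0,8,0],[0,0,0],45],[[0,8,0],[0,0,0],45]]';python3 -m inch '[[[0,0,0],[0,0,0],0],[[0,0,0],[0,0,0],0],[[0,0,0],[0,0,0],0],[[0,0,0],[0,0,0],0],[[0,0,0],[0,0,0],0]]' 110
```

```text
time: 6.45
ee_pos: [0.4895, 0.3374, -0.0211]
tcp_rot: [-89.9, 0.0, 97.3]
wrist_force: [0.8, 0.3, 0.5]
opening: 0.0454
time: 6.95
ee_pos: [0.4897, 0.3375, -0.0205]
tcp_rot: [-89.9, 0.0, 97.3]
wrist_force: [-1.4, -2.5, 5.8]
opening: 0.0114
```

```bash
python3 -m inch '[[[0,0,0],[0,0,0],0],[[0,0,0],[0,0,0],0]]'; python3 -m inch '[[[0,-5,0],[0,0,0],0],[[0,-15,0],[0,0,0],0],[[0,-15,0],[0,0,0],0],[[0,-15,0],[0,0,0],0]]'
python3 - <<'E'
from h import *
for i in range(4):
  p=bot.camera("wrist"); o=bot.get_obs(); print(o["wrist_force"].round(2),o["torque"].round(2))
D=bot.camera("side")
a=p["frame"][:,:,::-1]; b=D["frame"][130:210,180:300,::-1]
b=cv2.resize(b,(450,300)); cv2.imwrite("pics/w4.png",cv2.vconcat([a[:,95:545],b[:,:]])[-600:])
E
```

```text
time: 7.15
ee_pos: [0.4897, 0.3375, -0.0205]
tcp_rot: [-89.9, 0.0, 97.3]
wrist_force: [-0.4, -0.6, 2.3]
opening: 0.0119
time: 7.55
ee_pos: [0.4899, 0.3377, -0.0052]
tcp_rot: [-90.0, 0.0, 97.3]
wrist_force: [-0.7, 0.4, -2.6]
opening: 0.0117
[-0.13 -0.32 -2.59] [-0.05  0.31 -0.01]
[ 0.28  0.57 -2.83] [-0.01  0.22 -0.01]
[-0.79  0.38 -4.1 ] [-0.02  0.28 -0.01]
[ 0.45  0.83 -3.38] [-0.02  0.23  0.04]
```

View pics/w4.png

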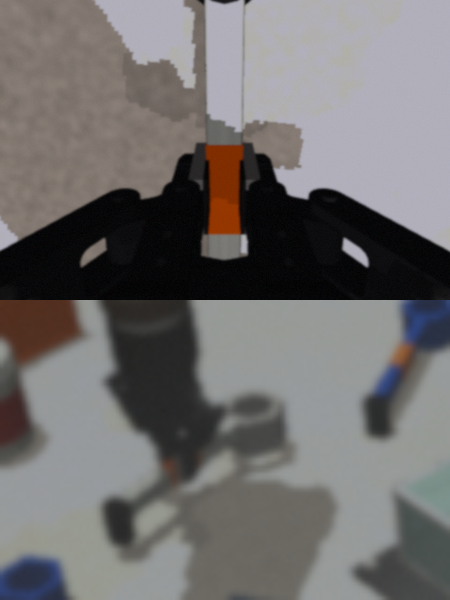

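The wrench is gripped: band between the fingers at (225,190), ring off the table in the side view, and the load reads -2.8 N. Next I'll lift it high and look at the jig from above with the wrist camera.

```bash
python3 -m inch '[[[0,-30,0],[0,0,0],0],[[0,-65,0],[0,0,0],0],[[0,-105,0],[0,0,0],0],[[-10,-145,-2],[0,0,0],0],[[-35,-180,-8],[0,0,0],0],[[-70,-205,-18],[0,0,0],0],[[-110,-205,-28],[0,0,0],0],[[-150,-205,-38],[0,0,0],0],[[-190,-205,-48],[0,0,0],0],[[-230,-205,-60],[0,0,0],0],[[-265,-205,-70],[0,0,0],0],[[-290,-205,-74],[0,0,0],0],[[-290,-205,-74],[0,0,0],0],[[-290,-205,-74],[0,0,0],0],[[-290,-205,-74],[0,0,0],0],[[-290,-205,-74],[0,0,0],0]]'
python3 - <<'E'
from h import *
p=bot.camera("wrist"); o=bot.get_obs(); print(o["ee_pos"],o["tcp_rot"],o["opening"],p["origin"],p["orientation"])
np.savez("w5.npz",**{k:p[k] for k in("frame","mtx","origin","orientation")})
cv2.imwrite("pics/w5.png",p["frame"][:,:,::-1])
for t in("hex_head","pointer_tip","stop_pin"):
    print(t,[(np.round(d["box"]).tolist(),round(d["confidence"],2)) for d in bot.search_frame(p,t)])
E
```

```text
time: 9.4
ee_pos: [0.5998, 0.0603, 0.1994]
tcp_rot: [-89.9, 0.0, 97.4]
wrist_force: [-0.2, 0.4, -3.2]
opening: 0.0116
[0.5998348  0.06026531 0.19940574] [-8.99208773e+01  4.14355129e-02  9.73749712e+01] 0.011775479422777232 [0.53242336 0.0514319  0.38080362] [ 1.64577315e+02 -1.71144413e-04  9.73358448e+01]
hex_head [([223.0, 121.0, 267.0, 160.0], 0.68)]
pointer_tip [([215.0, 97.0, 279.0, 170.0], 0.75), ([73.0, 33.0, 405.0, 297.0], 0.67)]
stop_pin [([71.0, 33.0, 409.0, 298.0], 0.58)]
```

View pics/w5.png

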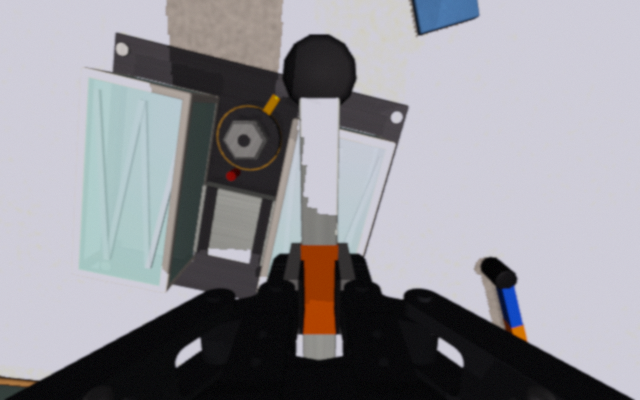

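The wrist view shows the hex top at (245,141), the yellow pointer tip at (277,97), the red pin at (232,175) and the right glass inner edge from (190,93) to (166,290). The pommel is at (319,72). I'll segment these for the jig pose and the cam angle.

```bash
cat > jig.py <<'E'
from h import *
p=dict(np.load("w5.npz")); f=p["frame"]; hsv=cv2.cvtColor(f,cv2.COLOR_RGB2HSV)
m=np.zeros((400,640),bool); m[85:185,205:290]=1
red=m&((hsv[...,0]<6)|(hsv[...,0]>174))&(hsv[...,1]>150)&(hsv[...,2]>60)
yel=m&(hsv[...,0]>15)&(hsv[...,0]<32)&(hsv[...,1]>120)&(hsv[...,2]>110)
c=lambda k:np.argwhere(k)[:,::-1].mean(0)
pt=np.argwhere(yel)[:,::-1]; pt=pt[(pt[:,1]<118)&(pt[:,0]>258)]
print("red",c(red),red.sum(),"yel",pt.mean(0),len(pt),pt.min(0),pt.max(0))
g=cv2.cvtColor(f,cv2.COLOR_RGB2GRAY); k=((g>75)&m&(hsv[...,1]<60)).astype(np.uint8); k[:115]=0;k[165:]=0;k[:,:220]=0;k[:,272:]=0
n,l,st,ce=cv2.connectedComponentsWithStats(k); i=1+st[1:,4].argmax(); cn=max(cv2.findContours((l==i).astype(np.uint8),0,1)[0],key=cv2.contourArea)
print("hex",ce[i],st[i]); 
H=cv2.convexHull(cn); print(cv2.approxPolyDP(H,3,True).reshape(-1,2).tolist())
C=np.array([(-32,-133,88),(-32,-43,88),(-32,133,88),(158,-133,88),(158,-43,88)])/1e3
uv=np.array([(87,68),(190,94),(395,143),(79,272),(166,290)])
for L,u in((C,uv),(np.r_[C,[[.043,-.012,.030]]],np.r_[uv,[c(red)]]),(np.r_[C,[[.043,-.012,.030],[0,0,.058]]],np.r_[uv,[c(red)],[ce[i]]])):
    q,r=fit([(p,L,u)],[.573,-.018,-5]); print("jig",q.round(4),r.round(1).tolist())
print("hextop",on_z(p,ce[i],.056)[:2],"pin",on_z(p,c(red),.030)[:2])
hx=on_z(p,ce[i],.056)
d=on_z(p,pt.mean(0),.028)-hx; print("pointer yaw",np.degrees(np.arctan2(d[1],d[0])),np.hypot(*d[:2]))
cr=cv2.resize(f[85:185,200:300,::-1],None,fx=6,fy=6,interpolation=cv2.INTER_CUBIC); cv2.imwrite("pics/hex.png",cr)
E
python3 jig.py
```

```text
red [230.59090909 175.55681818] 88 yel [271.         104.08928571] 168 [263  95] [279 114]
hex [243.60597015 138.99701493] [ 224  121   40   37 1005]
[[254, 122], [263, 138], [254, 157], [235, 157], [224, 140], [234, 121]]
jig [ 0.5699 -0.0145 -5.8267] [[-6.3, -0.9], [1.8, -0.3], [1.8, -0.1], [-7.3, 2.8], [0.2, 4.0]]
jig [ 0.5699 -0.015  -5.7962] [[-6.8, -0.9], [1.2, -0.4], [1.3, -0.3], [-7.7, 2.8], [-0.2, 4.0], [0.8, 0.4]]
jig [ 0.5697 -0.0151 -5.7781] [[-7.0, -1.2], [1.0, -0.7], [1.2, -0.7], [-7.8, 2.6], [-0.3, 3.8], [0.7, 0.1], [0.2, 1.4]]
hextop [ 0.56865257 -0.01578426] pin [ 0.61119983 -0.03212324]
pointer yaw 151.35345662655587 0.03966331818075049
```

View pics/hex.png

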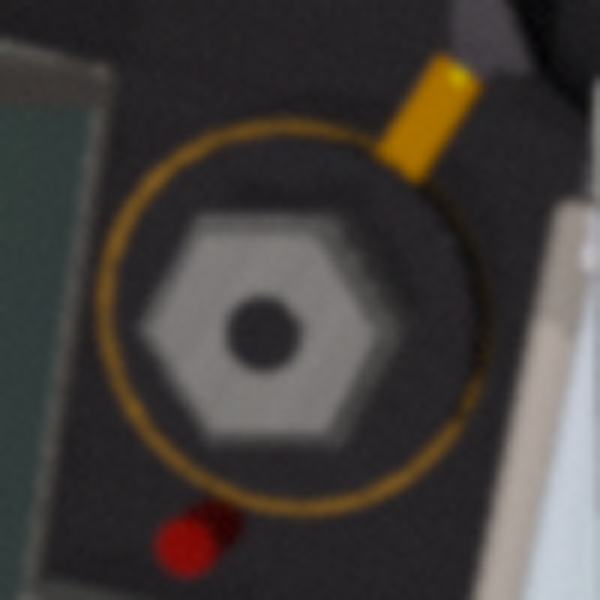

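The enlarged crop shows the hex flats lying horizontal in the image, bore centre (263,333), flange circle centre (294,316), pointer up-right with its tip at (458,75) and the pin at (187,545). So the hex faces look along about yaw 7°, nearly the present wrench yaw, and the cam is at about 0.05 rad.

Run:
```python
from h import *
p=dict(np.load("w5.npz"))
F=lambda x,y:((x+.5)/6-.5+200,(y+.5)/6-.5+85)
b=on_z(p,F(263,333),.058);fl=on_z(p,F(294,316),.036);pin=on_z(p,F(187,545),.032);tip=on_z(p,F(458,68),.028)
print("bore",b,"flange",fl,"pin",pin)
c=(b+fl)[:2]/2; an=lambda d:np.degrees(np.arctan2(d[1],d[0]))
print("c",c,"jig yaw from pin",an(pin[:2]-c)-an((43,-12)),np.hypot(*(pin[:2]-c)),"pointer",an(tip[:2]-c),np.hypot(*(tip[:2]-c)))
V=np.array([on_z(p,F(*v),.058)[:2] for v in((200,213),(337,213),(388,330),(337,442),(206,442),(140,326))])
e=np.roll(V,-1,0)-V; print("edge normals mod60",[(an(x)+90)%60 for x in e],V.mean(0),np.hypot(*e.T))
o=np.array([0.5998348,0.06026531,0.19940574]); T=Rot([-90,0,97.37])
for uv,z in(((319.5,72),.26),((319.5,289),.26)): print(T.inv().apply(on_z(p,uv,z)-o)*1e3)
```

```text
bore [ 0.56945998 -0.01547749  0.058     ] flange [ 0.56851866 -0.01509095  0.036     ] pin [ 0.61058063 -0.03149066  0.032     ]
c [ 0.56898932 -0.01528422] jig yaw from pin -5.696021962146297 0.04463726541998315 pointer 152.51126495599797 0.049091010138461844
edge normals mod60 [np.float64(7.335839540487314), np.float64(59.075398004945896), np.float64(10.569521224510012), np.float64(7.335820763796335), np.float64(3.9663739780271783), np.float64(5.7958173465036396)] [ 0.56870911 -0.01474092] [0.02115961 0.01919809 0.01969301 0.02084015 0.02036152 0.02019783]
[ 7.48618022e-02 -6.05942600e+01  7.99219591e+01]
[  0.06090224 -60.59426     -1.09460299]
```

```bash
python3 -m inch '[[[-20,0,40],[0,0,0],0],[[-40,0,80],[0,0,0],0],[[-60,0,115],[0,0,0],0],[[-70,0,141],[0,0.004,0],0],[[-70,0,141],[0,0.004,0],0],[[-70,0,141],[0,0.004,0],0],[[-70,40,141],[0,0.004,0],0],[[-70,80,141],[0,0.004,0],0],[[-70,115,141],[0,0.004,0],0],[[-70,140,141],[0,0.004,0],0],[[-70,148,141],[0,0.004,0],0],[[-70,148,141],[0,0.004,0],0],[[-70,148,141],[0,0.004,0],0],[[-70,148,141],[0,0.004,0],0]]'
python3 - <<'E'
from h import *
S=bot.camera("scene");D=bot.camera("side");o=bot.get_obs();print(o["ee_pos"],o["tcp_rot"],o["wrist_force"])
a=cv2.resize(S["frame"][170:230,270:340,::-1],(400,343),interpolation=cv2.INTER_CUBIC)
b=cv2.resize(D["frame"][170:230,280:350,::-1],(400,343),interpolation=cv2.INTER_CUBIC)
cv2.imwrite("pics/j1.png",cv2.hconcat([a,b]))
E
```

```text
time: 11.0
ee_pos: [0.47, -0.0276, 0.0533]
tcp_rot: [-90.1, 0.1, 97.1]
wrist_force: [0.7, -0.3, -2.7]
opening: 0.0119
[ 0.46972618 -0.02771021  0.0529241 ] [-9.00380408e+01  6.57216342e-02  9.71189121e+01] [-0.26056997  0.15443451 -3.8472367 ]
```

View pics/j1.png

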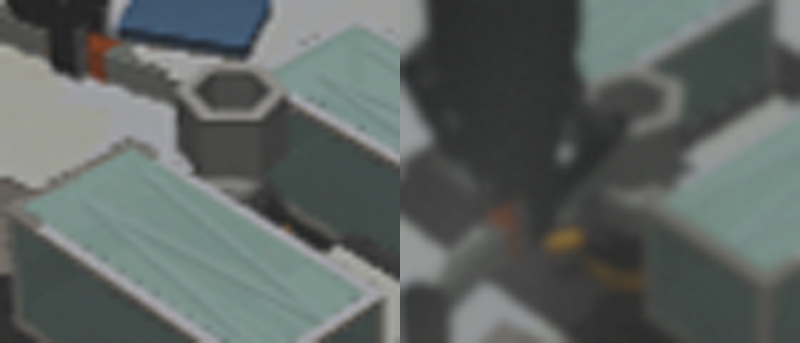

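The ring hangs over the hex between the blocks (scene crop (235,130)), and the pointer is clear at the side crop (565,238). I'll lower it gently.

```bash
python3 -m inch '[[[0,6,1],[0,0,0],0],[[0,12,1],[0,0,0],0],[[0,16,1],[0,0,0],0],[[0,20,1],[0,0,0],0],[[0,22,1],[0,0,0],0],[[0,22,1],[0,0,0],0]]'
```

```text
time: 11.7
ee_pos: [0.4685, -0.0278, 0.0305]
tcp_rot: [-90.0, 0.1, 97.1]
wrist_force: [0.1, 0.8, -2.8]
opening: 0.0118
```

```bash
python3 -m inch '[[[0,4,0],[0,0,0],0],[[0,8,0],[0,0,0],0],[[0,11,0],[0,0,0],0],[[0,13,0],[0,0,0],0],[[0,13,0],[0,0,0],0]]'; python3 -c "
from workcell import bot
for i in range(3): bot.camera('side'); o=bot.get_obs(); print(o['wrist_force'].round(1),o['torque'].round(2),o['ee_pos'].round(4))"
```

```text
time: 12.2
ee_pos: [0.4683, -0.0278, 0.0171]
tcp_rot: [-90.0, 0.1, 97.1]
wrist_force: [0.3, 0.3, -3.3]
opening: 0.0116
[ 0.1 -1.1 -2.6] [-0.02  0.3   0.01] [ 0.4684 -0.0278  0.0174]
[-0.7  0.  -2.2] [-0.03  0.25  0.05] [ 0.4685 -0.0278  0.0175]
[-0.  -0.2 -3.2] [0.01 0.25 0.04] [ 0.4685 -0.0278  0.0176]
```

It slid on freely, with the underside about 2 mm above the flange. First stroke, in two parts.

```bash
python3 -m inch '[[[8.1,0,-0.3],[0,0.08,0],0],[[16.1,0,-1.3],[0,0.16,0],0],[[24.1,0,-2.9],[0,0.24,0],0],[[31.9,0,-5.1],[0,0.32,0],0],[[39.4,0,-8],[0,0.4,0],0],[[39.4,0,-8],[0,0.4,0],0]]' 120
```

```text
time: 12.95
ee_pos: [0.4717, 0.0127, 0.0177]
tcp_rot: [-90.0, 0.1, 74.2]
wrist_force: [-1.0, -0.9, -2.4]
opening: 0.0113
```

```bash
python3 -m inch '[[[8.1,0,-0.3],[0,0.08,0],0],[[16.1,0,-1.3],[0,0.16,0],0],[[24.1,0,-2.9],[0,0.24,0],0],[[31.9,0,-5.1],[0,0.32,0],0],[[39.4,0,-8],[0,0.4,0],0]]' 120
python3 - <<'E'
from h import *
D=bot.camera("side"); p=bot.camera("wrist"); o=bot.get_obs(); print(o["ee_pos"],o["tcp_rot"],o["wrist_force"])
f=p["frame"];hsv=cv2.cvtColor(f,cv2.COLOR_RGB2HSV)
def yel(f):
    h=cv2.cvtColor(f,cv2.COLOR_RGB2HSV); k=((h[...,0]>15)&(h[...,0]<32)&(h[...,1]>110)&(h[...,2]>70)).astype(np.uint8)
    n,l,s,c=cv2.connectedComponentsWithStats(k); return [(s[i].tolist(),c[i].round(1).tolist()) for i in range(1,n) if s[i,4]>4]
print("wrist",yel(f)); print("side",[y for y in yel(D["frame"]) if 280<y[1][0]<360 and 150<y[1][1]<250])
P=lambda cam,a:proj(cam,place([.569,-.0153,-5.7],[(.045*np.cos(a),.045*np.sin(a),.028)]))[0].round()
for d in range(160,60,-12): print(d,P(D,np.radians(d)),P(p,np.radians(d)))
E
```

```text
time: 13.45
ee_pos: [0.4901, 0.0484, 0.0177]
tcp_rot: [-90.0, 0.0, 51.2]
wrist_force: [-0.8, -1.1, -2.8]
opening: 0.0111
[0.49029178 0.04870085 0.01765249] [-9.00343156e+01  3.18037258e-02  5.13468396e+01] [-1.66718889 -0.57237541 -3.05812603]
wrist [([297, 339, 6, 5, 23], [299.6, 341.4]), ([336, 348, 6, 9, 43], [338.7, 352.2])]
side []
160 [307. 213.] [301. 331.]
148 [306. 211.] [317. 329.]
136 [306. 209.] [333. 330.]
124 [306. 207.] [348. 334.]
112 [307. 206.] [362. 341.]
100 [309. 204.] [374. 350.]
88 [311. 203.] [383. 360.]
76 [313. 201.] [388. 372.]
64 [316. 201.] [391. 384.]
```

```bash
python3 -m inch '[[[0,-10,0],[0,0,0],0],[[0,-30,0],[0,0,0],0],[[0,-48,0],[0,0,0],0],[[0,-48,0],[0,0,0],0],[[-14.1,-48,-1],[0,-0.14,0],0],[[-28,-48,-3.9],[0,-0.28,0],0],[[-41.3,-48,-8.8],[0,-0.42,0],0],[[-53.8,-48,-15.5],[0,-0.56,0],0],[[-65.3,-48,-23.8],[0,-0.7,0],0],[[-75.4,-48,-33.7],[0,-0.84,0],0],[[-84.1,-48,-44.9],[0,-0.98,0],0],[[-91.6,-48,-58.1],[0,-1.13,0],0],[[-91.6,-48,-58.1],[0,-1.13,0],0],[[-91.6,-48,-58.1],[0,-1.13,0],0]]' 120
cat > look.py <<'E'
from h import *
import sys
D=bot.camera("side"); S=bot.camera("scene"); p=bot.camera("wrist"); o=bot.get_obs()
ya=np.radians(o["tcp_rot"][2]-90); ring=o["ee_pos"][:2]+.1013*np.array([np.cos(ya),np.sin(ya)])
print("t",o["time"],"ring",ring.round(4),"rel",np.degrees(ya)+5.7,"under",o["ee_pos"][2]+.0205,o["wrist_force"].round(1),o["torque"].round(2),o["opening"])
def yel(f):
    h=cv2.cvtColor(f,cv2.COLOR_RGB2HSV); k=((h[...,0]>12)&(h[...,0]<34)&(h[...,1]>110)&(h[...,2]>70)).astype(np.uint8)
    n,l,s,c=cv2.connectedComponentsWithStats(k); return [(s[i].tolist(),c[i].round(1).tolist()) for i in range(1,n) if s[i,4]>3]
for n,c in(("side",D),("scene",S),("wrist",p)):
    h=proj(c,[.569,-.0153,.03])[0]; w=120 if n=="wrist" else 25
    print(n,[y for y in yel(c["frame"]) if np.hypot(*(np.array(y[1])-h))<w],[proj(c,place([.569,-.0153,-5.7],[(.042*np.cos(a),.042*np.sin(a),.028)]))[0].round().tolist() for a in np.radians(eval(sys.argv[1]))])
E
python3 look.py '[157,125,115,105,95]'
```

```text
time: 14.95
ee_pos: [0.478, -0.0593, 0.0651]
tcp_rot: [-89.9, 0.0, 115.9]
wrist_force: [0.1, -0.3, -3.3]
opening: 0.0114
t 15.1 ring [ 0.5692 -0.0143] rel 31.703698855038294 under 0.08601450022293887 [-0.7  0.1 -3.4] [-0.08  0.25  0.  ] 0.011611015226216905
side [([317, 218, 3, 2, 4], [318.2, 218.2])] [[307.0, 213.0], [307.0, 208.0], [308.0, 206.0], [309.0, 205.0], [310.0, 204.0]]
scene [] [[305.0, 200.0], [312.0, 199.0], [314.0, 199.0], [316.0, 200.0], [318.0, 201.0]]
wrist [] [[364.0, 312.0], [374.0, 338.0], [373.0, 346.0], [371.0, 354.0], [367.0, 361.0]]
```

```bash
python3 -m inch '[[[-1,10,0.4],[0,-0.01,0],0],[[-1,20,0.4],[0,-0.01,0],0],[[-1,28,0.4],[0,-0.01,0],0],[[-1,34,0.4],[0,-0.01,0],0],[[-1,38,0.4],[0,-0.01,0],0],[[-1,42,0.4],[0,-0.01,0],0],[[-1,46,0.4],[0,-0.01,0],0],[[-1,48,0.4],[0,-0.01,0],0],[[-1,48,0.4],[0,-0.01,0],0]]' 120; python3 look.py '[157]'
```

```text
time: 16.0
ee_pos: [0.4781, -0.06, 0.0173]
tcp_rot: [-89.9, 0.0, 116.6]
wrist_force: [0.2, -3.4, -3.8]
opening: 0.0114
t 16.15 ring [ 0.5687 -0.0146] rel 32.26837496824233 under 0.03799889586777172 [ 0.2 -3.7 -2.9] [-1.05  0.32 -0.39] 0.011568099082501742
side [] [[307.0, 213.0]]
scene [] [[305.0, 200.0]]
wrist [([297, 334, 5, 10, 44], [299.2, 338.8]), ([335, 336, 8, 11, 63], [338.4, 341.4])] [[375.0, 360.0]]
```

```bash
python3 -m inch '[[[10.1,0,-0.5],[0,0.1,0],0],[[20.1,0,-2],[0,0.2,0],0],[[29.9,0,-4.5],[0,0.3,0],0],[[39.4,0,-8],[0,0.4,0],0],[[48.6,0,-12.4],[0,0.5,0],0],[[57.2,0,-17.7],[0,0.6,0],0]]' 120; python3 look.py '[120]'
```

```text
time: 16.75
ee_pos: [0.4689, -0.0007, 0.0176]
tcp_rot: [-90.1, 0.1, 82.0]
wrist_force: [7.2, -6.4, -6.6]
opening: 0.0115
t 16.9 ring [ 0.5692 -0.0144] rel -2.130241177895601 under 0.03806679704643949 [ 2.8 -4.3 -5.4] [-0.96 -0.29 -0.31] 0.011532600655998683
side [] [[307.0, 207.0]]
scene [] [[313.0, 199.0]]
wrist [([297, 335, 5, 9, 37], [299.2, 338.9]), ([335, 336, 8, 10, 58], [338.3, 341.1])] [[377.0, 362.0]]
```

```bash
python3 -m inch '[[[10.1,0,-0.5],[0,0.1,0],0],[[20.1,0,-2],[0,0.2,0],0],[[29.9,0,-4.5],[0,0.3,0],0],[[39.4,0,-8],[0,0.4,0],0],[[48.6,0,-12.4],[0,0.5,0],0],[[57.2,0,-17.7],[0,0.6,0],0]]' 120; python3 look.py '[90,80,70,60]'
```

```text
time: 17.5
ee_pos: [0.4946, 0.0537, 0.0175]
tcp_rot: [-90.1, 0.1, 47.6]
wrist_force: [4.2, -7.6, -6.3]
opening: 0.0115
t 17.65 ring [ 0.5697 -0.0142] rel -36.52789124319284 under 0.03789789573436726 [ 2.4 -5.3 -5.1] [-0.9  -0.37 -0.19] 0.01162244916745657
side [] [[311.0, 203.0], [313.0, 202.0], [315.0, 202.0], [317.0, 201.0]]
scene [([320, 205, 6, 3, 14], [322.4, 205.7])] [[319.0, 201.0], [320.0, 202.0], [321.0, 203.0], [322.0, 205.0]]
wrist [([297, 335, 5, 9, 38], [299.2, 339.3]), ([336, 338, 6, 7, 36], [338.4, 341.1])] [[374.0, 358.0], [380.0, 367.0], [384.0, 376.0], [385.0, 386.0]]
```

The scene camera sees the pointer at (322,206), about 57° in the jig frame, which matches the expected 55°. Second reseat.

```bash
python3 -m inch '[[[0,-10,0],[0,0,0],0],[[0,-30,0],[0,0,0],0],[[0,-48,0],[0,0,0],0],[[0,-48,0],[0,0,0],0],[[-14.1,-48,-1],[0,-0.14,0],0],[[-28,-48,-3.9],[0,-0.28,0],0],[[-41.3,-48,-8.8],[0,-0.42,0],0],[[-53.8,-48,-15.5],[0,-0.56,0],0],[[-65.3,-48,-23.8],[0,-0.7,0],0],[[-75.4,-48,-33.7],[0,-0.84,0],0],[[-84.1,-48,-44.9],[0,-0.98,0],0],[[-92.5,-48,-59.9],[0,-1.15,0],0],[[-92.5,-48,-59.9],[0,-1.15,0],0],[[-92.5,-48,-59.9],[0,-1.15,0],0]]' 120;python3 look.py '[70,65,60,55,50,45]'
```

```text
time: 19.05
ee_pos: [0.4764, -0.0545, 0.0648]
tcp_rot: [-90.0, 0.0, 113.5]
wrist_force: [-0.1, -0.4, -3.5]
opening: 0.0113
t 19.2 ring [ 0.5694 -0.0136] rel 29.26326155105941 under 0.08578322921454 [-0.1  1.  -3. ] [-0.08  0.25  0.03] 0.011260235119296639
side [([311, 215, 10, 5, 20], [315.4, 217.4])] [[315.0, 202.0], [316.0, 201.0], [317.0, 201.0], [318.0, 201.0], [319.0, 201.0], [320.0, 201.0]]
scene [([320, 205, 6, 3, 14], [322.4, 205.7])] [[321.0, 203.0], [322.0, 204.0], [322.0, 205.0], [322.0, 205.0], [323.0, 206.0], [323.0, 207.0]]
wrist [] [[353.0, 375.0], [349.0, 378.0], [345.0, 380.0], [341.0, 381.0], [336.0, 383.0], [332.0, 384.0]]
```

```bash
python3 -m inch '[[[-1.4,10,1],[0,0,0],0],[[-1.4,20,1],[0,0,0],0],[[-1.4,28,1],[0,0,0],0],[[-1.4,34,1],[0,0,0],0],[[-1.4,38,1],[0,0,0],0],[[-1.4,42,1],[0,0,0],0],[[-1.4,46,1],[0,0,0],0],[[-1.4,48,1],[0,0,0],0],[[-1.4,48,1],[0,0,0],0]]' 120; python3 look.py '[55]'
```

```text
time: 20.1
ee_pos: [0.4761, -0.0559, 0.017]
tcp_rot: [-90.0, 0.1, 113.6]
wrist_force: [-0.0, 0.3, -3.4]
opening: 0.0116
t 20.25 ring [ 0.5692 -0.0154] rel 29.260626097522927 under 0.038016779190989725 [ 0.6  1.1 -2.2] [-0.12  0.31  0.04] 0.011351411622758885
side [] [[318.0, 201.0]]
scene [([320, 205, 6, 3, 14], [322.4, 205.7])] [[322.0, 205.0]]
wrist [([297, 334, 6, 10, 53], [299.6, 338.7]), ([335, 334, 8, 12, 73], [338.8, 339.3])] [[347.0, 440.0]]
```

Seated freely. Final stroke: most of the way, then small steps.

```bash
python3 -m inch '[[[10.1,0,-0.5],[0,0.1,0],0],[[20.1,0,-2],[0,0.2,0],0],[[29.9,0,-4.5],[0,0.3,0],0],[[39.4,0,-8],[0,0.4,0],0],[[48.6,0,-12.4],[0,0.5,0],0],[[57.2,0,-17.7],[0,0.6,0],0],[[65.3,0,-23.8],[0,0.7,0],0],[[72.7,0,-30.7],[0,0.8,0],0],[[76.1,0,-34.4],[0,0.85,0],0],[[76.1,0,-34.4],[0,0.85,0],0]]' 120; python3 look.py '[20,10,0]'
```

```text
time: 21.25
ee_pos: [0.4775, 0.0281, 0.0175]
tcp_rot: [-90.1, 0.1, 64.9]
wrist_force: [-1.0, -0.4, -3.1]
opening: 0.0115
t 21.4 ring [ 0.5692 -0.0151] rel -19.340381364610625 under 0.03798033293385786 [-0.1  2.1 -2.4] [0.5  0.47 0.23] 0.011128578459600805
side [] [[326.0, 202.0], [328.0, 202.0], [329.0, 203.0]]
scene [([319, 209, 6, 3, 9], [321.6, 210.1])] [[321.0, 210.0], [320.0, 211.0], [319.0, 212.0]]
wrist [([297, 334, 6, 11, 53], [299.7, 339.4]), ([336, 334, 6, 11, 48], [338.4, 339.1])] [[360.0, 433.0], [351.0, 438.0], [341.0, 441.0]]
```

```bash
cat > m.py <<'E'
from h import *
A=[]
for i in range(4):
    S=bot.camera("scene"); o=bot.get_obs(); r=o["ee_pos"][:2]-[.569,-.0153]; F=o["wrist_force"]
    T=Rot(o["tcp_rot"]).inv().apply(F); A.append([r[0]*F[1]-r[1]*F[0],o["torque"][2],*T,o["tcp_rot"][2]-84.3,o["ee_pos"][2]+.0205])
m=np.mean(A,0); print("t",o["time"],"rxF %.2f tz %.2f sum %.2f"%(m[0],m[1],m[0]+m[1]),"tool F",m[2:5].round(1),"rel %.2f under %.4f"%(m[5],m[6]))
E
python3 m.py; python3 -m inch '[[[2.5,0,0],[0,0.025,0],0],[[5,0,-0.1],[0,0.05,0],0],[[7.6,0,-0.3],[0,0.075,0],0],[[10.1,0,-0.5],[0,0.1,0],0],[[10.1,0,-0.5],[0,0.1,0],0]]' 120;python3 m.py
```

```text
t 21.6 rxF -0.19 tz 0.25 sum 0.06 tool F [1.9 2.6 2.6] rel -19.39 under 0.0380
time: 22.1
ee_pos: [0.4822, 0.0369, 0.0174]
tcp_rot: [-90.0, 0.0, 59.1]
wrist_force: [-2.2, 1.2, -2.8]
opening: 0.0113
t 22.3 rxF -0.10 tz 0.19 sum 0.09 tool F [1.  2.8 2.2] rel -25.13 under 0.0379
```

```bash
python3 -m inch '[[[2,0,0],[0,0.02,0],0],[[4.1,0,-0.1],[0,0.04,0],0],[[6.1,0,-0.2],[0,0.06,0],0],[[6.1,0,-0.2],[0,0.06,0],0]]' 120;python3 m.py
```

```text
time: 22.7
ee_pos: [0.4855, 0.0421, 0.0174]
tcp_rot: [-90.0, 0.0, 55.7]
wrist_force: [-2.7, 0.4, -1.5]
opening: 0.0112
t 22.9 rxF 0.05 tz 0.19 sum 0.24 tool F [-0.5  2.   3. ] rel -28.55 under 0.0379
```

```bash
python3 -m inch '[[[1,0,0],[0,0.01,0],0],[[2,0,0],[0,0.02,0],0],[[2,0,0],[0,0.02,0],0]]' 120;python3 m.py
```

```text
time: 23.2
ee_pos: [0.4866, 0.0437, 0.0175]
tcp_rot: [-90.0, -0.0, 54.6]
wrist_force: [-2.0, 1.2, -2.5]
opening: 0.0115
t 23.4 rxF 0.08 tz 0.20 sum 0.28 tool F [-0.8  2.6  2.3] rel -29.70 under 0.0380
```

```bash
python3 -m inch '[[[1,0,0],[0,0.01,0],0],[[2,0,0],[0,0.02,0],0],[[2,0,0],[0,0.02,0],0]]' 120;python3 m.py
```

```text
time: 23.7
ee_pos: [0.4878, 0.0454, 0.0175]
tcp_rot: [-90.0, -0.0, 53.4]
wrist_force: [-2.7, 0.3, -2.2]
opening: 0.0116
t 23.9 rxF 0.08 tz 0.18 sum 0.26 tool F [-0.8  2.8  2.5] rel -30.84 under 0.0380
```

```bash
python3 -m inch '[[[1,0,0],[0,0.01,0],0],[[2,0,0],[0,0.02,0],0],[[2,0,0],[0,0.02,0],0]]' 120;python3 m.py; python3 look.py '[10,5,0]'|grep scene
```

```text
time: 24.2
ee_pos: [0.489, 0.047, 0.0174]
tcp_rot: [-90.0, -0.0, 52.3]
wrist_force: [-2.8, 0.5, -2.9]
opening: 0.0111
t 24.4 rxF 0.07 tz 0.20 sum 0.27 tool F [-0.7  2.9  2. ] rel -31.98 under 0.0380
scene [] [[320.0, 211.0], [320.0, 212.0], [319.0, 212.0]]
```

```bash
python3 -m inch '[[[1,0,0],[0,0.01,0],0],[[2,0,0],[0,0.02,0],0],[[2,0,0],[0,0.02,0],0]]' 120;python3 m.py
```

```text
time: 24.85
ee_pos: [0.4903, 0.0486, 0.0174]
tcp_rot: [-90.0, -0.0, 51.1]
wrist_force: [-2.6, 0.8, -2.6]
opening: 0.0117
t 25.05 rxF 0.10 tz 0.18 sum 0.28 tool F [-1.   2.5  2.3] rel -33.13 under 0.0380
```

```bash
python3 -m inch '[[[1,0,0],[0,0.01,0],0],[[2,0,0],[0,0.02,0],0],[[2,0,0],[0,0.02,0],0]]' 120;python3 m.py
```

```text
time: 25.35
ee_pos: [0.4915, 0.0501, 0.0174]
tcp_rot: [-90.0, -0.0, 50.0]
wrist_force: [-2.0, 0.1, -3.1]
opening: 0.0114
t 25.55 rxF 0.19 tz 0.25 sum 0.44 tool F [-1.9  3.2  1.9] rel -34.28 under 0.0380
```

```bash
python3 -m inch '[[[1,0,0],[0,0.01,0],0],[[2,0,0],[0,0.02,0],0],[[2,0,0],[0,0.02,0],0]]' 120;python3 m.py
```

```text
time: 25.85
ee_pos: [0.4926, 0.0514, 0.0174]
tcp_rot: [-90.0, 0.0, 48.9]
wrist_force: [-4.1, -2.8, -1.3]
opening: 0.0109
t 26.05 rxF 0.48 tz 0.41 sum 0.89 tool F [-4.7  2.4  1.4] rel -35.42 under 0.0379
```

Contact with the stop begins: the moment has risen to 0.89 N m. One more small step, then measure.

```bash
python3 -m inch '[[[0.9,0,0],[0,0.008,0],0],[[1.6,0,0],[0,0.016,0],0],[[1.6,0,0],[0,0.016,0],0]]' 120;python3 m.py
```

```text
time: 26.35
ee_pos: [0.4933, 0.0523, 0.0173]
tcp_rot: [-90.0, 0.1, 48.0]
wrist_force: [-4.7, -3.2, -1.8]
opening: 0.0113
t 26.55 rxF 0.60 tz 0.66 sum 1.26 tool F [-5.9  1.8  1.9] rel -36.33 under 0.0378
```

```bash
python3 -m inch '[[[0.6,0,0],[0,0.006,0],0],[[1,0,0],[0,0.009,0],0],[[1,0,0],[0,0.009,0],0]]' 120;python3 m.py
```

```text
time: 26.85
ee_pos: [0.4936, 0.0527, 0.0172]
tcp_rot: [-90.0, 0.1, 47.5]
wrist_force: [-6.0, -4.2, -0.9]
opening: 0.0113
t 27.05 rxF 0.64 tz 0.82 sum 1.46 tool F [-6.3  1.6  1.1] rel -36.82 under 0.0377
```

Sum 1.46 N m, in the target range. I'll back off inside the play, set the wrench down and open slightly.

```bash
python3 -m inch '[[[-2,0,0],[0,-0.02,0],0],[[-4.1,0,-0.1],[0,-0.04,0],0],[[-6.1,0,-0.2],[0,-0.06,0],0],[[-6.1,0,-0.2],[0,-0.06,0],0],[[-6.1,0.8,-0.2],[0,-0.06,0],0],[[-6.1,1.8,-0.2],[0,-0.06,0],0],[[-6.1,1.8,-0.2],[0,-0.06,0],0]]' 120;python3 m.py
```

```text
time: 27.75
ee_pos: [0.4901, 0.0484, 0.0158]
tcp_rot: [-90.1, 0.0, 50.9]
wrist_force: [-0.1, 4.7, -1.6]
opening: 0.0115
t 27.95 rxF -0.44 tz 0.54 sum 0.10 tool F [4.3 0.4 3. ] rel -33.37 under 0.0363
```

```bash
python3 -m inch '[[[0,0.4,0],[0,0,0],11],[[0,0.4,0],[0,0,0],20],[[0,0.4,0],[0,0,0],30],[[0,0,0],[0,0,0],40],[[0,0,0],[0,0,0],40],[[0,0,0],[0,0,0],40]]' 40; python3 -m inch '[[[0,-10,0],[0,0,0],40],[[0,-35,0],[0,0,0],40],[[0,-75,0],[0,0,0],40],[[0,-115,0],[0,0,0],40],[[0,-155,0],[0,0,0],40],[[0,-155,60],[0,0,0],40],[[0,-155,100],[0,0,0],40],[[0,-155,100],[0,0,0],40],[[0,-155,100],[0,0,0],40]]'
python3 - <<'E'
from h import *
S=bot.camera("scene");D=bot.camera("side");p=bot.camera("wrist");o=bot.get_obs();print(o["ee_pos"],o["tcp_rot"],o["wrist_force"])
np.savez("w9.npz",**{k:p[k] for k in("frame","mtx","origin","orientation")})
a=cv2.resize(S["frame"][170:230,270:340,::-1],(320,274),interpolation=cv2.INTER_CUBIC)
b=cv2.resize(D["frame"][170:230,280:350,::-1],(320,274),interpolation=cv2.INTER_CUBIC)
w=cv2.resize(p["frame"][:,:,::-1],(480,300)); v=cv2.vconcat([a,b]); w=cv2.copyMakeBorder(w,0,548-300,0,0,0)
cv2.imwrite("pics/fin.png",cv2.hconcat([w,v]))
for c in(S,D,p): print(proj(c,[[.569,-.0153,.076],[.569,-.0153,.036]]).round().tolist())
E
```

```text
time: 28.55
ee_pos: [0.4901, 0.0482, 0.0159]
tcp_rot: [-90.1, 0.1, 50.9]
wrist_force: [0.2, 0.2, -0.6]
opening: 0.0401
time: 29.45
ee_pos: [0.4122, 0.1121, 0.1718]
tcp_rot: [-90.1, -0.0, 51.0]
wrist_force: [0.8, -0.4, 0.2]
opening: 0.04
[0.41300119 0.11110753 0.17086234] [-9.00813364e+01  5.76501908e-02  5.08764524e+01] [ 0.98004862 -0.51804257  0.54803814]
[[309.0, 195.0], [309.0, 205.0]]
[[320.0, 197.0], [320.0, 207.0]]
[[320.0, 388.0], [320.0, 359.0]]
```

View pics/fin.png

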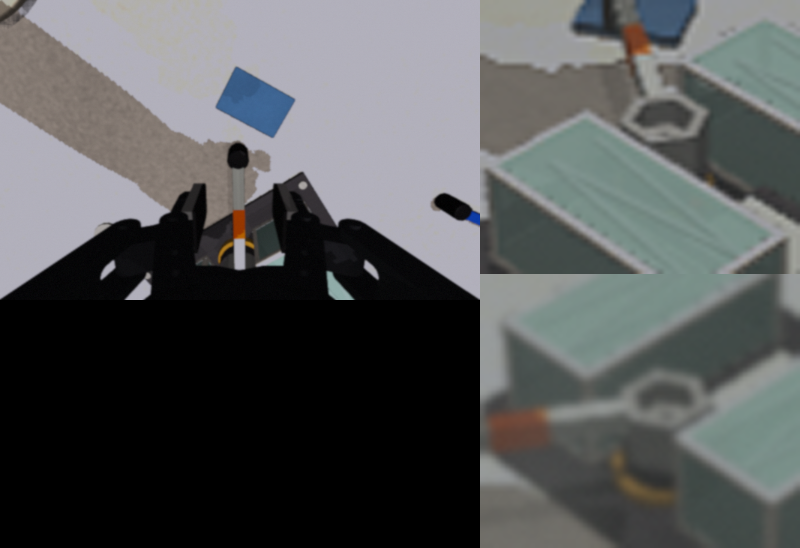

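The wrench sits down on the hex, ring top level, handle angled between the blocks. The pointer is mostly hidden by the glass, so I'll look from directly above with the wrist camera.

```bash
python3 -m inch '[[[0,-20,0],[0,0,0],40],[[4,-30,-35],[0,0,0],40],[[8,-30,-75],[0,0,0],40],[[13,-30,-118],[0,0,0],40],[[18,-30,-160],[0,0,0],40],[[22,-30,-200],[0,0,0],40],[[27,-30,-240],[0,0,0],40],[[31,-30,-280],[0,0,0],40],[[35,-30,-305],[0,0,0],40],[[35,-30,-318],[0,0,0],40],[[35,-30,-318],[0,0,0],40],[[35,-30,-318],[0,0,0],40],[[35,-30,-318],[0,0,0],40]]'
python3 - <<'E'
from h import *
p=bot.camera("wrist"); c,pn=proj(p,[[.569,-.0153,.076],[.6106,-.0315,.032]]); print(c,pn)
f=p["frame"]; hsv=cv2.cvtColor(f,cv2.COLOR_RGB2HSV)
x,y=(c/2+pn/2).astype(int); x0,y0=max(0,x-60),max(0,y-50)
for q in(0,-5,5,10,20): print(q,proj(p,place([.569,-.0153,-5.7],[(.05*np.cos(np.radians(q)),.05*np.sin(np.radians(q)),.028)]))[0]-[x0,y0])
cv2.imwrite("pics/stop.png",cv2.resize(f[y0:y0+100,x0:x0+120,::-1],None,fx=6,fy=6,interpolation=cv2.INTER_CUBIC))
E
```

```text
time: 30.9
ee_pos: [0.6813, -0.0623, 0.2015]
tcp_rot: [-90.1, 0.1, 50.9]
wrist_force: [0.1, -1.0, -0.3]
opening: 0.04
[278.35418451  47.61374308] [298.70797834 101.70538882]
0 [84.73779692 76.97259375]
-5 [81.0287646  79.30270798]
5 [88.24993193 74.30277422]
10 [91.53971255 71.30961052]
20 [97.3558135  64.42991843]
```

View pics/stop.png

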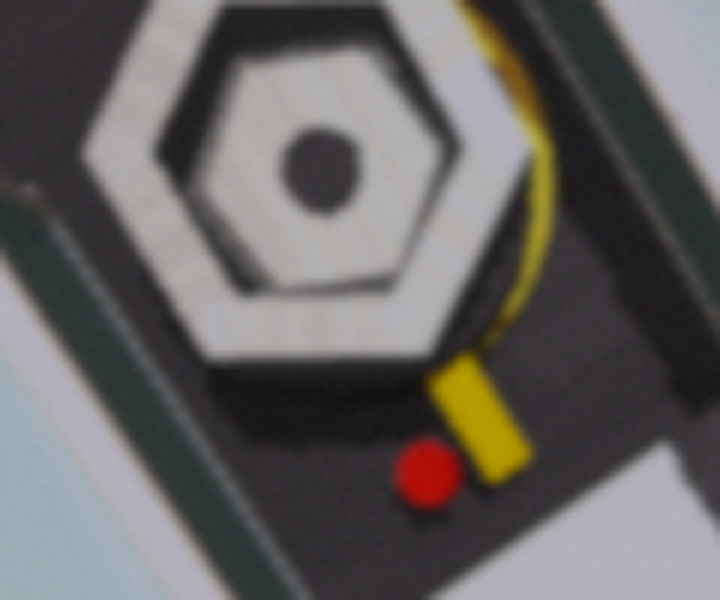

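The pointer (tip at (510,470) in the crop) lies directly against the red pin (428,474). It is where the stop position projects, (508,462). The ring sits around the hex and the gripper is clear, so I'm handing in.

```bash
python3 -c "
from workcell import bot; print(bot.job_done())"
```

```text
the job is handed in; nothing more can be done
None
```

The cam is turned up against its stop and the steel wrench is left seated on the hex with the gripper clear; I handed the job in at about 31 s of the 72 s. It took three clockwise strokes with two lift-and-reseat moves, and the last stroke drew the cam up to about 1.46 N m, measured at the wrist.

**Checks that passed:**
- The last overhead picture shows the yellow pointer lying against the red pin, within about 2 pixels of where the stop position should appear.
- The ring sits around the hex, with its underside about 0.3 mm above the nominal seat when I let go. The wrist force near zero afterwards confirmed the gripper was free.
- No wrist force I read was above about 12 N, and no bystander was seen to move.

**What disagreed:**
- **Fingertip position:** the reported tool position lies about 38 mm beyond the real fingertips, so the first grasp closed on air above the handle. I corrected for this from the pictures.
- **Opening reading:** it showed 11.5 mm on the 14 mm handle.
- **Stop angle:** contact came about 3 to 4 degrees later at the tool than planned. I put this down to the handle twisting slightly in the pads.
- **Torque:** it is the moment of the wrist force plus the twist on the gripper. It read only about 0.28 N m against the stated drag of 0.4 N m, so the true snug torque may be about 0.1 N m higher, still well under 2.

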